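# Fit the lid pair to the humidity canister and take off its cap

### The arm

A 6-joint arm with a two-finger parallel gripper is mounted at the origin on the work surface. World frame = base frame: x ahead of the robot, y to its left, z up, the work surface at z = 0. Lengths are in m, angles in rad, forces in N, time in s.
With the tool pointing down it reaches from about 0.325 to 0.775 m from the base axis. Payload 5.5 kg.
Tool frame: the origin (TCP) lies on the mounting face of the last link; the fingertips stand ahead of it and the grasp point (between the pads) lies 163 mm ahead of it (tip_reach is the z of the fingertips in the tool frame, in m); z points along the fingers, y is the line along which they close (so a half turn about z gives the same grasp; the last joint's range is limited). The gripper opens to 88 mm and grips with 3 to 60 N. Pads are 20 mm wide; open, the fingers measure 115 mm over their backs; the gripper's body (75 mm by 178 mm) begins 61 mm behind the grasp point.
Start: joints at [1.221, 0.091, 1.231, -0, 1.82, -0.057], TCP at [0.173, 0.574, 0.405] pointing down, gripper open.
Joint ranges: [-2.87, 2.87], [-0.86, 2.18], [0.17, 2.46], [-1.51, 4.65], [0.06, 2.69], [-2.65, 2.65]. Speed limits (rad/s): [2.57, 2.57, 3.01, 3.14, 3.14, 3.14].

### API

Orientations are given as a unit quaternion [x, y, z, w].
In Python, from cell import state, grab_frame, camera_info, sign_off, tip_reach gives the robot as it stands. The module is installed in compiled form; this text tells all that it offers.
- The arm moves only by the shell command python3 -m crank 'ROWS' [FORCE]. ROWS is JSON, a list of rows, each an object with "offset": the shift along the tool's x, y, z in m, a list of three; "dr": the turn, a rotation vector about the tool's x, y, z in rad, a list of three; "claw": the opening, from 0 (shut) to 1 (fully open). A call has 1 to 8 rows; each row shifts and turns the commanded pose from where the row before left it, along the tool's axes as they then stand; what a row does not reach is not made up. A row lasts 1/8 s, in which the tool goes at most 62.5 mm and 10.7 degrees, less where a joint would pass 70% of its speed; a pose out of reach is approached as far as the arm can. A call is refused whole if a number of a shift passes 0.0625 or a number of a turn 0.188, either way. A call with a gripper value outside its range is refused whole. The fingers move at their own pace and stop on an object; FORCE is the grip in N (left out, the last holds). Time passes only in rows, so rows that do not move let the fingers close. It gives the time, the measured TCP pose, the force, the opening and the grip force at its end, in the units of the state.
- state(): the state, without advancing time (a new reading comes with each control period).
- grab_frame(name): name is "scene" or "top"; returns the picture (384x512x3 uint8, blue, green, red); there is no depth.
- camera_info(name): a dict with "fovy" (degrees; the focal length in pixels is half the picture's height over the tangent of half this angle, whatever the lens; pixels are square), "cx", "cy" (the principal point, pixels), "R" (3x3) and "t" (3): a world point X has camera coordinates R X + t. Camera axes: x right, y down, z forward; pixel columns grow to the right and rows downward; lengths in m; the calibration is good to about 2 mm. A picture is of the moment at which its call begins. camera_info takes no time and is no camera call.
- sign_off(): hands the job in; it is judged then, once.
The state is a dict: "clock": time; "joints": joint angles; "qvel": joint speeds; "joint_efforts": joint torques, N m; "position": TCP position; "tcp_rot": TCP orientation; "force": force on the tool from outside, world axes, zero at the start; "wrist_torque": the same for the moment, N m; "finger_gap": finger opening in m; "gripper_force": force on a finger pad.
Only numpy, scipy, OpenCV 4.12 (cv2) and the standard library are available. Lean on these libraries where they do the work, as an engineer would, in place of code of your own. Each camera call takes 0.05 s, during which the arm holds its last target. There are 200 camera calls.

### The job

The open humidity canister in the display case's pulled-out tray needs its perforated vent lid, which is kept nested under a slip cap: pick up the lid pair from the sideboard as one, by the rim of the vent lid so that the cap rides on it and keeps its holes covered, and without dropping it lower it in line onto the canister's mouth until the vent lid is fully home. Only then grip the cap alone and lift it off so that the canister can breathe, with the vent lid staying seated level, and finish still holding the cap in the gripper, at rest, a good hand's breadth above the vent lid. The canister and the other things in the tray and on the sideboard stay where they are.

Things in the scene. Friction and masses are not known exactly. Their poses are not given: they have to be found in the camera images.
- canister: The open humidity canister: a steel jar standing loose in the tray, about 0.55 kg. Body 62 mm across and 60 mm high, then a straight neck 46 mm across outside with a bore of 38 mm, its flat rim 85 mm above the underside; the bore is about 25 mm deep. Origin: centre of the underside, z up along the axis.
- vent_lid: Inner lid of the pair, aluminium, 0.14 kg, standing on its plug on the sideboard. Origin: centre of the plug's foot, z up. Plug 0 to 14 mm (tapers from 35 to 26 mm across at the foot), knurled rim 56 mm across from 14 to 24 mm, perforated boss 38 mm across from 24 to 30 mm. Fully home, its rim rests on the neck's rim: origin 71 mm above the canister's origin, 1.5 mm of play all round the plug.
- cap: Outer lid of the pair, plain aluminium slip cap, no knob, 0.07 kg: 50 mm across, 26 mm high, hollow below (42 mm across, 22 mm deep). Origin: centre of its lower edge, z up. It stands loose on the vent lid's rim, over the boss with 2 mm of play all round, origin 24 mm above the vent lid's; the rim stands 3 mm out past it all round.
- case: Glass display case with its teak tray pulled out, all fixed to the sideboard. Origin: middle of the open tray, at sideboard height. In its own axes the open tray spans x +-150 mm, y -130 to +130 mm, floor 16 mm and rims up to 38 mm above the sideboard; the case stands at y -430 to -130 mm, x +-190 mm, 204 mm high.
- knight: Bystander: carved bone chess knight in the tray, base 38 mm across, 67 mm high. Origin: centre of the underside, z up.
- bishop: Bystander: bronze chess bishop in the tray, base 38 mm across, 74 mm high. Origin: centre of the underside, z up.
- magnifier: Bystander: horn-handled magnifier lying on the sideboard, lens ring 62 mm across, handle out to 120 mm from the lens centre along its +y, 12 mm high. Origin: centre of the lens on the underside.
- pin_dish: Bystander: small enamel dish with pins, 70 mm across, 16 mm high, on the sideboard. Origin: centre of the underside.
There are look-alikes about, which are no part of the job. Leave any pink or red look-alike of the cap alone.

How it is judged:
By the outcome, as a careful person would: the job done as asked, in the order asked, and still so for the second after the job is handed in, while the arm keeps its last pose, push and grip.
It also fails if it takes over 48 s, if anything falls off the work surface, if the arm or the gripper's body presses on something with over 40 N, if the wrist force passes 120 N, or if a joint passes its speed limit or range.

## Working session

There is one attempt and no reset: what is moved stays moved. The work goes in short steps, Python scripts to look and compute and a shell command to move; the robot and the scene stay as the last step left them, time stands still between calls to the robot, and variables do not carry over. Pictures are saved under pics/ and viewed, at most 10 in all, crops included, and the job is handed in when it is done.

```bash
mkdir -p pics; python3 - <<'E'
from cell import *
import cv2
s=state();print(s)
print(tip_reach() if callable(tip_reach) else tip_reach)
for n in("scene","top"):
    cv2.imwrite(f"pics/{n}0.png",grab_frame(n));print(n,camera_info(n))
E
```

```text
{'clock': 0.0, 'joints': array([ 1.22130565e+00,  9.18638665e-02,  1.23187374e+00,  2.61620681e-06,
        1.81980368e+00, -5.66853336e-02]), 'qvel': array([ 0.00030968,  0.00205776, -0.00054481,  0.00062984, -0.0016896 ,
       -0.00063903]), 'joint_efforts': array([-2.88796007e-03, -4.46453369e+01, -4.06436992e+01,  6.95446087e-02,
        2.93416309e-02, -1.50460114e-04]), 'position': array([0.17319605, 0.57451868, 0.4035104 ]), 'tcp_rot': array([ 1.45879853e-01,  9.89301834e-01, -9.54040906e-04, -1.97757419e-04]), 'force': array([ 0.01131605, -0.04734446, -0.39708364]), 'wrist_torque': array([0.00299596, 0.04498624, 0.04606285]), 'gripper_force': 0.0, 'finger_gap': 0.087563516876773}
0.182
scene {'fovy': 55.981860365057024, 'cx': 253.10666831032307, 'cy': 194.0752451464226, 'R': array([[ 0.0939877 ,  0.99554763,  0.00715796],
       [ 0.79989575, -0.07123211, -0.59589661],
       [-0.59273358,  0.06173257, -0.80302926]]), 't': array([-0.11850424, -0.45175606,  1.33403152])}
top {'fovy': 49.93041031823118, 'cx': 256.8713310279724, 'cy': 192.82313969070327, 'R': array([[ 0.01522603, -0.99964182,  0.02200915],
       [-0.99511885, -0.01729623, -0.09715614],
       [ 0.09750201, -0.02042242, -0.99502577]]), 't': array([0.03634796, 0.59579608, 0.99184074])}
```

View pics/scene0.png

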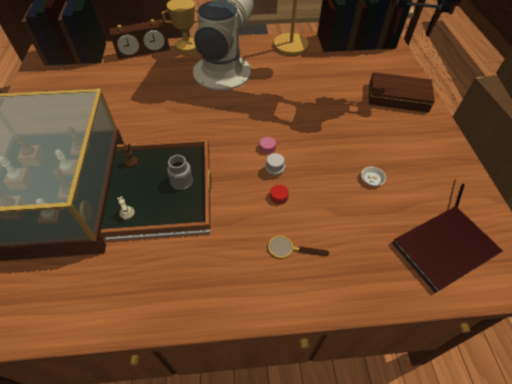

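View pics/top0.png

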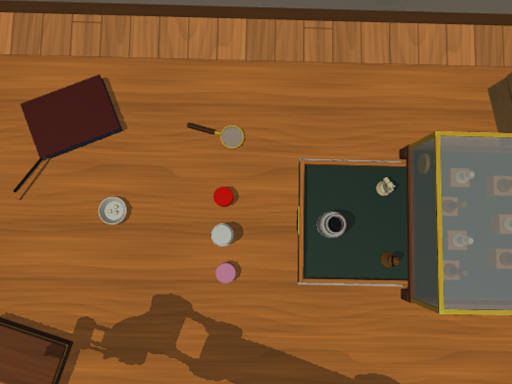

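The scene view shows the three candidates: pink disc (267,144), silver/white pair (275,164) and red disc (279,194). In the top view they are at pink (226,272), silver (222,235) and red (224,197). Only the silver one is plain aluminium and stands tall like a lid pair. The canister is at scene (179,172) and top (331,224). I'll confirm this in enlarged crops.

```bash
python3 - <<'E'
import cv2,numpy as np
s=cv2.imread("pics/scene0.png");t=cv2.imread("pics/top0.png")
f=lambda im,x,y,w,h,k:cv2.resize(im[y:y+h,x:x+w],None,fx=k,fy=k,interpolation=cv2.INTER_CUBIC)
# each tile 400x300 at x8 (50x37)
a=f(s,250,145,50,37,8);b=f(s,155,152,50,37,8);c=f(t,198,217,50,37,8);d=f(t,307,206,50,37,8)
cv2.imwrite("pics/crop1.png",np.vstack([np.hstack([a,b]),np.hstack([c,d])]))
E
```

```text
(no output)
```

View pics/crop1.png

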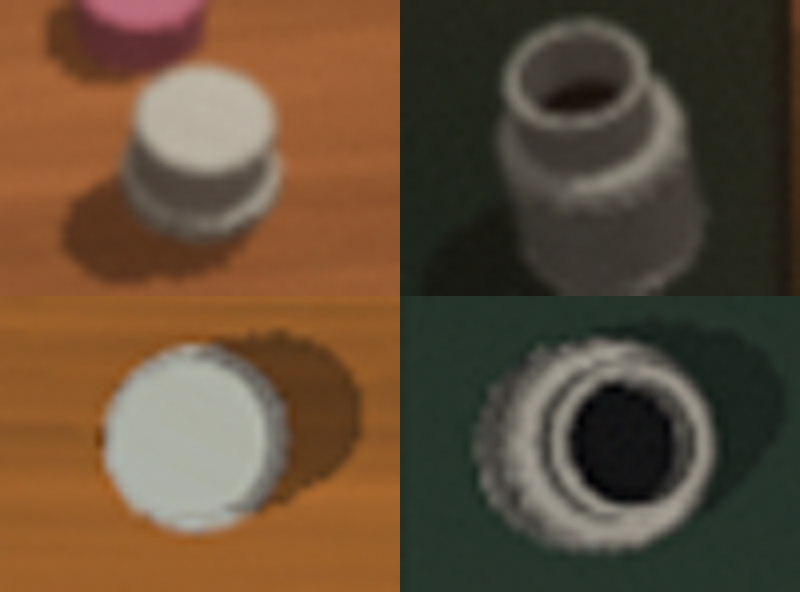

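```bash
cat > h.py <<'E'
import numpy as np,cv2
from cell import camera_info
I={n:camera_info(n) for n in("scene","top")}
F={n:192/np.tan(np.radians(I[n]["fovy"]/2)) for n in I}
def proj(n,X):
    c=np.atleast_2d(X)@I[n]["R"].T+I[n]["t"]; return c[:,:2]/c[:,2:]*F[n]+[I[n]["cx"],I[n]["cy"]]
def P(n):
    K=np.array([[F[n],0,I[n]["cx"]],[0,F[n],I[n]["cy"]],[0,0,1]]);return K@np.c_[I[n]["R"],I[n]["t"]]
def tri(ps,pt):
    x=cv2.triangulatePoints(P("scene"),P("top"),np.array(ps,float).reshape(2,1),np.array(pt,float).reshape(2,1));return (x[:3]/x[3]).ravel()
def onz(n,p,z):
    R,t=I[n]["R"],I[n]["t"];d=R.T@[(p[0]-I[n]["cx"])/F[n],(p[1]-I[n]["cy"])/F[n],1];o=-R.T@t
    return o+d*(z-o[2])/d[2]
def circ(c,r,z):
    a=np.linspace(0,2*np.pi,60);return np.c_[c[0]+r*np.cos(a),c[1]+r*np.sin(a),0*a+z]
def overlay(im,n,x,y,circs,k=8,w=50,h=37):
    o=cv2.resize(im[y:y+h,x:x+w],None,fx=k,fy=k,interpolation=cv2.INTER_CUBIC)
    for c,r,z,col in circs:
        q=(proj(n,circ(c,r,z))-[x,y]+.5)*k-.5
        cv2.polylines(o,[np.round(q).astype(int)],True,col,1)
    return o
E
python3 - <<'E'
from h import *
for nm,ps,pt,zt in(("pair",(275.2,159.3),(220.9,233.7),.050),("can",(176.6,160.8),(335.6,223.3),.101)):
    X=tri(ps,pt);print(nm,X,"top@z",onz("top",pt,zt),"scene@z",onz("scene",ps,zt),proj("scene",X)-ps,proj("top",X)-pt)
E=(onz("top",(220.9,233.7),.05)+onz("scene",(275.2,159.3),.05))/2
C=(onz("top",(335.6,223.3),.101)+onz("scene",(176.6,160.8),.101))/2
print(E,C)
r,g=(0,0,255),(0,255,0)
s=cv2.imread("pics/scene0.png");t=cv2.imread("pics/top0.png")
pc=[(E,.025,.05,r),(E,.028,.014,g)];cc=[(C,.023,.101,r),(C,.031,.016,g)]
cv2.imwrite("pics/ov.png",np.vstack([np.hstack([overlay(s,"scene",250,145,pc),overlay(s,"scene",155,152,cc)]),np.hstack([overlay(t,"top",198,217,pc),overlay(t,"top",307,206,cc)])]))
E
```

```text
pair [0.49336925 0.13234743 0.05124681] top@z [0.49319684 0.131139   0.05      ] scene@z [0.49238185 0.13425739 0.05      ] [[-0.60724648  0.00674064]] [[-0.53808386 -0.07938698]]
can [ 0.52100233 -0.13204208  0.1018826 ] top@z [ 0.52101504 -0.13392524  0.101     ] scene@z [ 0.52060618 -0.13003145  0.101     ] [[-0.84365831 -0.06341611]] [[-0.73747013 -0.01652761]]
[0.49278935 0.1326982  0.05      ] [ 0.52081061 -0.13197835  0.101     ]
```

View pics/ov.png

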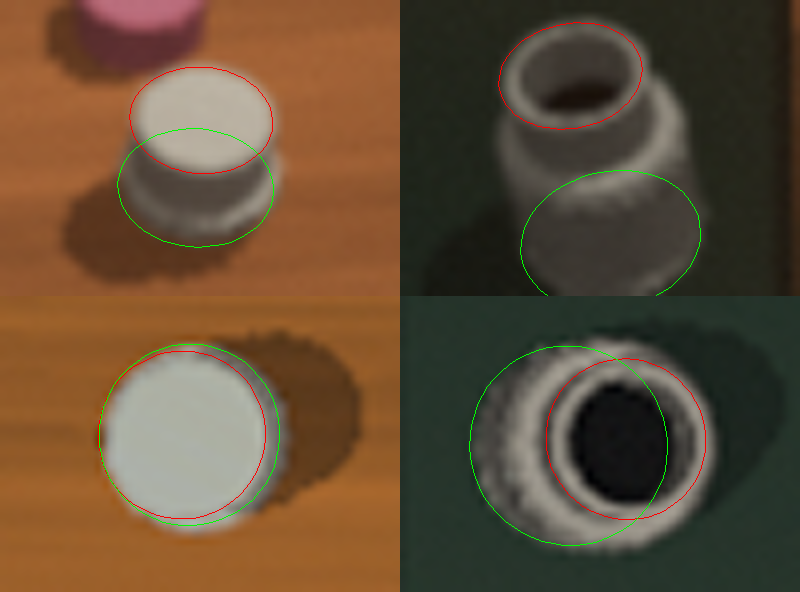

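The crop confirms the silver pair: a plain cap with a knurled rim standing out beneath it, unlike the pink and red discs. The two cameras disagree by about 3–4 mm in y, but the offset from pair to canister agrees to 1 mm. I'll use the mean position for the grasp.

```bash
cat >> h.py <<'E'
from scipy.spatial.transform import Rotation as Ro
from cell import state
def off(target):
    s=state();d=np.array(target)-s["position"];print("pos",s["position"].round(4),"tool offset mm",(Ro.from_quat(s["tcp_rot"]).inv().apply(d)*1000).round(1),"F",s["force"].round(1),"gap",round(s["finger_gap"],4),s["clock"])
E
python3 -c "
from h import *
off([.4928,.1327,.30])"
```

```text
pos [0.1732 0.5745 0.4036] tool offset mm [-433.5 -330.6  104.2] F [0.1 0.3 0. ] gap 0.0875 0.1
```

```bash
python3 -m crank '[{"offset":[-0.036,-0.0275,0.0087],"dr":[0,0,0],"claw":1},{"offset":[-0.036,-0.0275,0.0087],"dr":[0,0,0],"claw":1},{"offset":[-0.036,-0.0275,0.0087],"dr":[0,0,0],"claw":1},{"offset":[-0.036,-0.0275,0.0087],"dr":[0,0,0],"claw":1},{"offset":[-0.036,-0.0275,0.0087],"dr":[0,0,0],"claw":1},{"offset":[-0.036,-0.0275,0.0087],"dr":[0,0,0],"claw":1},{"offset":[-0.036,-0.0275,0.0087],"dr":[0,0,0],"claw":1},{"offset":[-0.036,-0.0275,0.0087],"dr":[0,0,0],"claw":1}]' 30
python3 -m crank '[{"offset":[-0.036,-0.0275,0.0087],"dr":[0,0,0],"claw":1},{"offset":[-0.036,-0.0275,0.0087],"dr":[0,0,0],"claw":1},{"offset":[-0.036,-0.0275,0.0087],"dr":[0,0,0],"claw":1},{"offset":[-0.036,-0.0275,0.0087],"dr":[0,0,0],"claw":1},{"offset":[0,0,0],"dr":[0,0,0],"claw":1},{"offset":[0,0,0],"dr":[0,0,0],"claw":1}]'
python3 -c "
from h import *
off([.4928,.1327,.186]);print(state()['tcp_rot'])"
```

```text
clock: 1.1
position: [0.386, 0.2794, 0.3344]
tcp_rot: [0.146, 0.989, -0.0, -0.0]
force: [-0.0, -0.6, -0.0]
finger_gap: 0.0876
gripper_force: 0.0
clock: 1.85
position: [0.4913, 0.1341, 0.3]
tcp_rot: [0.146, 0.989, 0.0, -0.0]
force: [0.2, -0.1, -0.1]
finger_gap: 0.0875
gripper_force: 0.0
pos [0.4913 0.1341 0.3   ] tool offset mm [ -1.9  -0.9 114. ] F [ 0.2 -0.1 -0.1] gap 0.0875 1.85
[ 1.46077611e-01  9.89273003e-01  1.37575758e-04 -4.88713152e-04]
```

```bash
python3 -m crank '[{"offset":[-0.002,-0.001,0.02],"dr":[0,0,0],"claw":1},{"offset":[0,0,0.025],"dr":[0,0,0],"claw":1},{"offset":[0,0,0.025],"dr":[0,0,0],"claw":1},{"offset":[0,0,0.02],"dr":[0,0,0],"claw":1},{"offset":[0,0,0.015],"dr":[0,0,0],"claw":1},{"offset":[0,0,0.008],"dr":[0,0,0],"claw":1},{"offset":[0,0,0],"dr":[0,0,0],"claw":1},{"offset":[0,0,0],"dr":[0,0,0],"claw":1}]' 30
python3 - <<'E'
from h import *
from cell import grab_frame
off([.4928,.1327,.186])
f=lambda n,x,y:cv2.resize(grab_frame(n)[y:y+75,x:x+50],None,fx=8,fy=8,interpolation=cv2.INTER_CUBIC)
cv2.imwrite("pics/g1.png",np.hstack([f("scene",250,120),f("top",198,195)]))
E
```

```text
clock: 2.85
position: [0.4935, 0.1323, 0.1881]
tcp_rot: [0.146, 0.989, 0.0, 0.001]
force: [0.5, 0.1, 0.4]
finger_gap: 0.0883
gripper_force: 0.0
pos [0.4935 0.1323 0.1881] tool offset mm [0.8 0.1 2.1] F [0.5 0.1 0.4] gap 0.0883 2.85
```

View pics/g1.png

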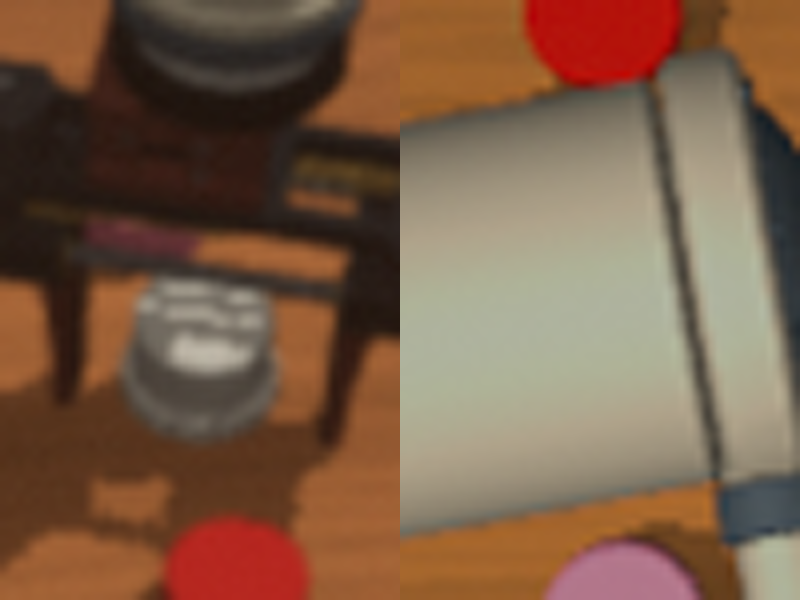

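The left crop shows the open fingers, with tips at crop (65,400) and (330,440), straddling the pair at (198,390). It is well centred. The right crop shows only the arm. I'll go 2 mm lower and close.

```bash
python3 -m crank '[{"offset":[0.0005,0,0.002],"dr":[0,0,0],"claw":0.8},{"offset":[0,0,0],"dr":[0,0,0],"claw":0.7},{"offset":[0,0,0],"dr":[0,0,0],"claw":0.65},{"offset":[0,0,0],"dr":[0,0,0],"claw":0.6},{"offset":[0,0,0],"dr":[0,0,0],"claw":0.5},{"offset":[0,0,0],"dr":[0,0,0],"claw":0.3},{"offset":[0,0,0],"dr":[0,0,0],"claw":0},{"offset":[0,0,0],"dr":[0,0,0],"claw":0}]' 30
```

```text
clock: 3.95
position: [0.4927, 0.1324, 0.1853]
tcp_rot: [0.146, 0.989, -0.0, -0.0]
force: [-0.2, -1.7, -0.6]
finger_gap: 0.0551
gripper_force: 30.0
```

```bash
python3 -m crank '[{"offset":[0,0,-0.004],"dr":[0,0,0],"claw":0},{"offset":[0,0,-0.01],"dr":[0,0,0],"claw":0},{"offset":[0,0,-0.02],"dr":[0,0,0],"claw":0},{"offset":[0,0,-0.025],"dr":[0,0,0],"claw":0},{"offset":[0,0,-0.025],"dr":[0,0,0],"claw":0},{"offset":[0,0,-0.025],"dr":[0,0,0],"claw":0},{"offset":[0,0,-0.02],"dr":[0,0,0],"claw":0},{"offset":[0,0,-0.012],"dr":[0,0,0],"claw":0}]' 30
python3 -c "
from h import *
off([.4927+.028,.1324-.2647,.328])"
```

```text
clock: 4.95
position: [0.4928, 0.1325, 0.3278]
tcp_rot: [0.146, 0.989, 0.0, 0.001]
force: [-0.4, -0.3, -2.3]
finger_gap: 0.0555
gripper_force: 30.0
pos [0.4928 0.1325 0.3278] tool offset mm [-103.2 -245.5   -0.3] F [-0.4 -0.3 -2.3] gap 0.0555 4.95
```

```bash
python3 -m crank '[{"offset":[-0.0084,-0.0196,0],"dr":[0,0,0],"claw":0},{"offset":[-0.0144,-0.0344,0],"dr":[0,0,0],"claw":0},{"offset":[-0.0144,-0.0344,0],"dr":[0,0,0],"claw":0},{"offset":[-0.0144,-0.0344,0],"dr":[0,0,0],"claw":0},{"offset":[-0.0144,-0.0344,0],"dr":[0,0,0],"claw":0},{"offset":[-0.0144,-0.0344,0],"dr":[0,0,0],"claw":0},{"offset":[-0.0144,-0.0344,0],"dr":[0,0,0],"claw":0},{"offset":[-0.0084,-0.0196,0],"dr":[0,0,0],"claw":0}]' 30
python3 -m crank '[{"offset":[0,0,0],"dr":[0,0,0],"claw":0},{"offset":[0,0,0],"dr":[0,0,0],"claw":0},{"offset":[0,0,0],"dr":[0,0,0],"claw":0}]' 30
python3 - <<'E'
from h import *
from cell import grab_frame
off([.4927+.028,.1324-.2647,.328])
im=grab_frame("scene");cv2.imwrite("pics/s2.png",im)
cv2.imwrite("pics/g2.png",cv2.resize(im[120:195,140:240],None,fx=8,fy=8,interpolation=cv2.INTER_CUBIC))
E
```

```text
clock: 5.95
position: [0.5206, -0.134, 0.3257]
tcp_rot: [0.147, 0.989, 0.0, -0.001]
force: [0.1, 0.8, -1.3]
finger_gap: 0.0555
gripper_force: 30.0
clock: 6.32
position: [0.5207, -0.1315, 0.3263]
tcp_rot: [0.145, 0.989, 0.0, 0.0]
force: [-0.5, -0.7, -3.0]
finger_gap: 0.0551
gripper_force: 30.0
pos [ 0.5207 -0.1315  0.3263] tool offset mm [-0.3 -0.8 -1.7] F [-0.5 -0.7 -3. ] gap 0.0551 6.325
```

View pics/g2.png

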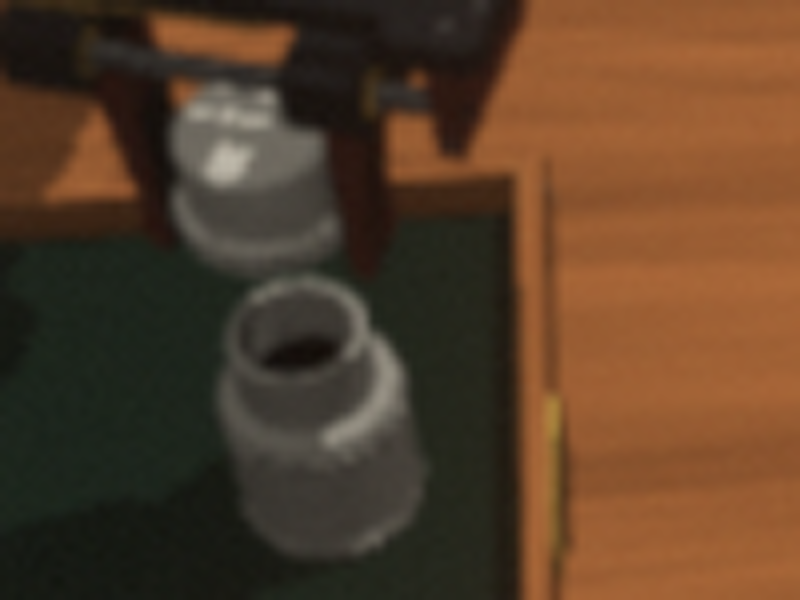

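```bash
python3 - <<'E'
from h import *
def box(c,r,z):
    q=(proj("scene",circ(c,r,z))-[140,120]+.5)*8-.5;return q.min(0).round(),q.max(0).round()
L=.141
for c in([.5206,-.130],[.5246,-.130],[.5206,-.126]):
    print(c,"captop",box(c,.025,L+.05),"rimtop",box(c,.028,L+.024),"rimbot",box(c,.028,L+.014),"mouth",box(c,.023,.101))
E
```

```text
[0.5206, -0.13] captop (array([163.,  70.]), array([332., 188.])) rimtop (array([170., 125.]), array([354., 257.])) rimbot (array([176., 148.]), array([359., 280.])) mouth (array([225., 278.]), array([368., 384.]))
[0.5246, -0.13] captop (array([162.,  79.]), array([331., 198.])) rimtop (array([169., 134.]), array([354., 267.])) rimbot (array([175., 157.]), array([359., 289.])) mouth (array([224., 287.]), array([368., 393.]))
[0.5206, -0.126] captop (array([176.,  69.]), array([345., 187.])) rimtop (array([183., 125.]), array([368., 256.])) rimbot (array([189., 148.]), array([372., 279.])) mouth (array([237., 277.]), array([380., 383.]))
```

The crop shows the pair held level, cap still on, at crop (255,180), above the mouth at (297,330). Both match the predicted ellipses for being in line to within about 1 mm. I'll lower it.

```bash
python3 -m crank '[{"offset":[0,0,0.01],"dr":[0,0,0],"claw":0},{"offset":[0,0,0.012],"dr":[0,0,0],"claw":0},{"offset":[0,0,0.01],"dr":[0,0,0],"claw":0},{"offset":[0,0,0.006],"dr":[0,0,0],"claw":0},{"offset":[0,0,0.003],"dr":[0,0,0],"claw":0},{"offset":[0,0,0],"dr":[0,0,0],"claw":0}]' 30
python3 -m crank '[{"offset":[0,0,0.003],"dr":[0,0,0],"claw":0},{"offset":[0,0,0.003],"dr":[0,0,0],"claw":0},{"offset":[0,0,0],"dr":[0,0,0],"claw":0}]' 30
python3 -c "
from h import *
off([.5207,-.132,.272])"
```

```text
clock: 7.12
position: [0.5206, -0.1325, 0.2852]
tcp_rot: [0.146, 0.989, -0.0, -0.0]
force: [0.1, -0.7, -1.8]
finger_gap: 0.0553
gripper_force: 30.0
clock: 7.5
position: [0.5205, -0.1325, 0.2789]
tcp_rot: [0.146, 0.989, 0.0, -0.0]
force: [0.4, -0.7, -2.1]
finger_gap: 0.0551
gripper_force: 30.0
pos [ 0.5205 -0.1325  0.2789] tool offset mm [-0.   0.5  6.9] F [ 0.4 -0.7 -2.1] gap 0.0551 7.5
```

Plug is 7 mm in with no contact force, so I'll continue slowly.

```bash
python3 -m crank '[{"offset":[0,0,0.002],"dr":[0,0,0],"claw":0},{"offset":[0,0,0.002],"dr":[0,0,0],"claw":0},{"offset":[0,0,0],"dr":[0,0,0],"claw":0},{"offset":[0,0,0],"dr":[0,0,0],"claw":0}]' 30
python3 -m crank '[{"offset":[0,0,0.0015],"dr":[0,0,0],"claw":0},{"offset":[0,0,0],"dr":[0,0,0],"claw":0},{"offset":[0,0,0],"dr":[0,0,0],"claw":0}]' 30
python3 -m crank '[{"offset":[0,0,0.0015],"dr":[0,0,0],"claw":0},{"offset":[0,0,0],"dr":[0,0,0],"claw":0},{"offset":[0,0,0],"dr":[0,0,0],"claw":0}]' 30
```

```text
clock: 8.0
position: [0.5206, -0.1325, 0.2753]
tcp_rot: [0.146, 0.989, -0.0, 0.0]
force: [-0.4, 0.4, -3.0]
finger_gap: 0.0549
gripper_force: 30.0
clock: 8.38
position: [0.5206, -0.1325, 0.2737]
tcp_rot: [0.146, 0.989, 0.0, -0.0]
force: [0.7, 0.3, -2.9]
finger_gap: 0.055
gripper_force: 30.0
clock: 8.75
position: [0.5206, -0.1325, 0.2723]
tcp_rot: [0.146, 0.989, -0.0, 0.0]
force: [0.6, -0.2, -1.2]
finger_gap: 0.0553
gripper_force: 30.0
```

```bash
python3 -m crank '[{"offset":[0,0,0.001],"dr":[0,0,0],"claw":0},{"offset":[0,0,0],"dr":[0,0,0],"claw":0},{"offset":[0,0,0],"dr":[0,0,0],"claw":0}]' 30
python3 -m crank '[{"offset":[0,0,0.001],"dr":[0,0,0],"claw":0},{"offset":[0,0,0],"dr":[0,0,0],"claw":0},{"offset":[0,0,0],"dr":[0,0,0],"claw":0}]' 30
```

```text
clock: 9.12
position: [0.5206, -0.1325, 0.2722]
tcp_rot: [0.146, 0.989, -0.0, 0.0]
force: [-2.5, 0.8, 6.2]
finger_gap: 0.0552
gripper_force: 30.0
clock: 9.5
position: [0.5207, -0.1325, 0.2722]
tcp_rot: [0.146, 0.989, -0.0, 0.001]
force: [-4.3, 1.3, 10.0]
finger_gap: 0.055
gripper_force: 30.0
```

It stopped at z 0.2722 under a 10–12 N push, which is the predicted seating height, so the vent lid is home. Next: unload, open, rise clear of the rim.

```bash
python3 -m crank '[{"offset":[0,0,-0.0015],"dr":[0,0,0],"claw":0},{"offset":[0,0,0],"dr":[0,0,0],"claw":0}]' 10
python3 -m crank '[{"offset":[0,0,0],"dr":[0,0,0],"claw":0.66},{"offset":[0,0,0],"dr":[0,0,0],"claw":0.7},{"offset":[0,0,0],"dr":[0,0,0],"claw":0.8},{"offset":[0,0,0],"dr":[0,0,0],"claw":0.9},{"offset":[0,0,0],"dr":[0,0,0],"claw":1},{"offset":[0,0,0],"dr":[0,0,0],"claw":1}]'
python3 - <<'E'
from h import *
from cell import grab_frame
off([.5207,-.1325,.296])
im=grab_frame("scene")
cv2.imwrite("pics/g3.png",cv2.resize(im[120:195,140:240],None,fx=8,fy=8,interpolation=cv2.INTER_CUBIC))
E
```

```text
clock: 9.75
position: [0.5208, -0.1325, 0.272]
tcp_rot: [0.146, 0.989, -0.0, 0.0]
force: [0.1, 0.4, 3.6]
finger_gap: 0.0561
gripper_force: 10.0
clock: 10.5
position: [0.5206, -0.1325, 0.2718]
tcp_rot: [0.146, 0.989, -0.0, 0.0]
force: [0.0, -0.2, 0.5]
finger_gap: 0.0878
gripper_force: 0.0
pos [ 0.5206 -0.1325  0.2718] tool offset mm [ -0.1   0.  -24.2] F [ 0.  -0.2  0.5] gap 0.0878 10.5
```

View pics/g3.png

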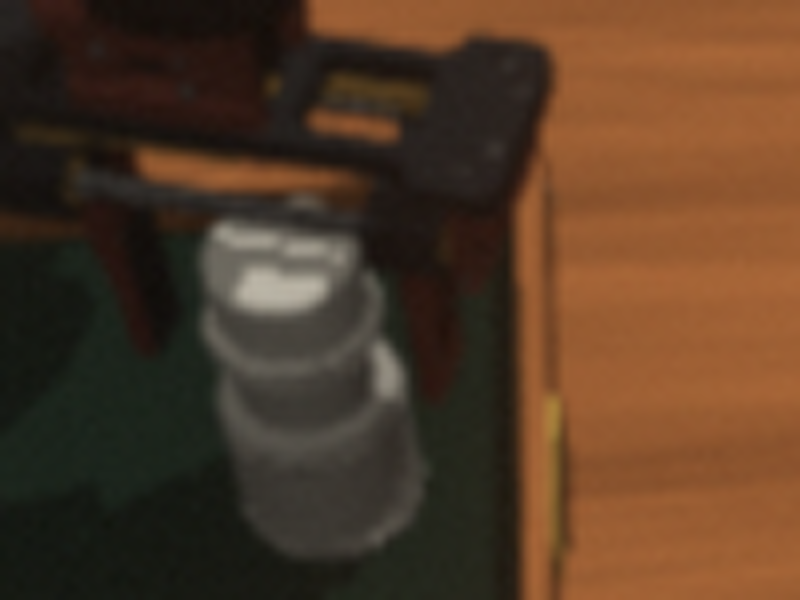

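The crop shows the pair seated level: rim at (290,330), cap on top at (280,260), canister base unmoved at (330,550), fingers clear on both sides. I'll raise to cap height and close on the cap gently.

```bash
python3 -m crank '[{"offset":[0,0,-0.008],"dr":[0,0,0],"claw":1},{"offset":[0,0,-0.01],"dr":[0,0,0],"claw":1},{"offset":[0,0,-0.006],"dr":[0,0,0],"claw":1},{"offset":[0,0,0],"dr":[0,0,0],"claw":0.9},{"offset":[0,0,0],"dr":[0,0,0],"claw":0.8},{"offset":[0,0,0],"dr":[0,0,0],"claw":0.75}]' 10
python3 -c "
from h import *
off([.5207,-.1325,.2965])"
```

```text
clock: 11.3
position: [0.5206, -0.1325, 0.2953]
tcp_rot: [0.146, 0.989, 0.0, -0.0]
force: [-0.5, -0.4, 0.4]
finger_gap: 0.0665
gripper_force: 0.0
pos [ 0.5206 -0.1325  0.2953] tool offset mm [-0.2  0.  -1.2] F [-0.5 -0.4  0.4] gap 0.0665 11.3
```

```bash
python3 -m crank '[{"offset":[0,0,-0.001],"dr":[0,0,0],"claw":0.72},{"offset":[0,0,0],"dr":[0,0,0],"claw":0.66},{"offset":[0,0,0],"dr":[0,0,0],"claw":0.62},{"offset":[0,0,0],"dr":[0,0,0],"claw":0.58},{"offset":[0,0,0],"dr":[0,0,0],"claw":0.54},{"offset":[0,0,0],"dr":[0,0,0],"claw":0.4},{"offset":[0,0,0],"dr":[0,0,0],"claw":0},{"offset":[0,0,0],"dr":[0,0,0],"claw":0}]' 12
```

```text
clock: 12.3
position: [0.5206, -0.1325, 0.2967]
tcp_rot: [0.146, 0.989, 0.0, 0.0]
force: [0.1, 0.5, -0.0]
finger_gap: 0.0497
gripper_force: 12.0
```

Gap is 50 mm, so the gripper has only the cap. Lift slowly and straight.

```bash
python3 -m crank '[{"offset":[0,0,-0.002],"dr":[0,0,0],"claw":0},{"offset":[0,0,-0.003],"dr":[0,0,0],"claw":0},{"offset":[0,0,-0.005],"dr":[0,0,0],"claw":0},{"offset":[0,0,-0.008],"dr":[0,0,0],"claw":0},{"offset":[0,0,-0.012],"dr":[0,0,0],"claw":0},{"offset":[0,0,-0.018],"dr":[0,0,0],"claw":0},{"offset":[0,0,-0.022],"dr":[0,0,0],"claw":0},{"offset":[0,0,-0.022],"dr":[0,0,0],"claw":0}]' 15
python3 -m crank '[{"offset":[0,0,-0.022],"dr":[0,0,0],"claw":0},{"offset":[0,0,-0.016],"dr":[0,0,0],"claw":0},{"offset":[0,0,-0.01],"dr":[0,0,0],"claw":0},{"offset":[0,0,0],"dr":[0,0,0],"claw":0},{"offset":[0,0,0],"dr":[0,0,0],"claw":0},{"offset":[0,0,0],"dr":[0,0,0],"claw":0}]' 15
python3 - <<'E'
from h import *
from cell import grab_frame
s=state();print(s["position"],abs(s["qvel"]).max(),s["force"],s["finger_gap"])
im=grab_frame("scene")
cv2.imwrite("pics/g4.png",cv2.resize(im[70:200,110:250],None,fx=5,fy=4.6*5/4.6,interpolation=cv2.INTER_CUBIC)[50:650])
E
```

```text
clock: 13.3
position: [0.5205, -0.1325, 0.3908]
tcp_rot: [0.146, 0.989, -0.0, 0.001]
force: [-1.0, -0.4, -0.6]
finger_gap: 0.0497
gripper_force: 15.0
clock: 14.05
position: [0.5207, -0.1325, 0.4358]
tcp_rot: [0.146, 0.989, 0.0, -0.001]
force: [0.2, -0.4, -0.1]
finger_gap: 0.0498
gripper_force: 15.0
[ 0.5206537  -0.13249618  0.43575232] 0.002754292459283105 [ 0.21273797 -0.35975031 -0.112678  ] 0.04982150894364435
```

View pics/g4.png

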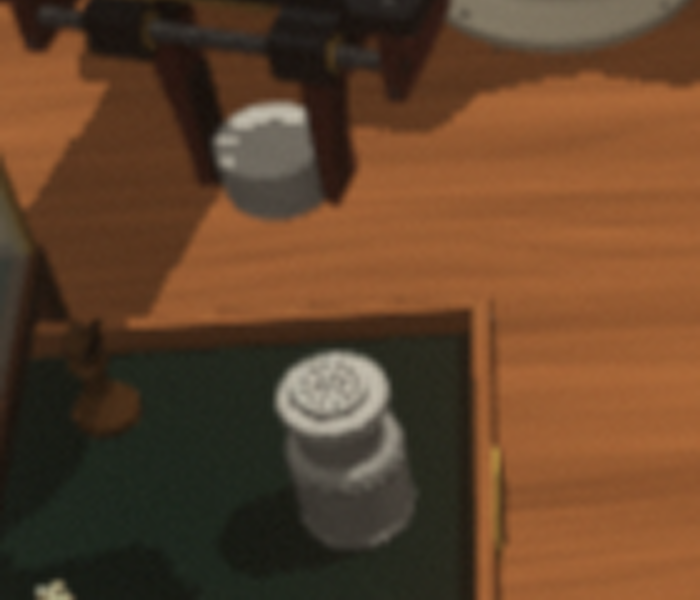

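The crop shows the cap held at (265,160), about 0.14 m above the vent lid, which sits level on the canister at (330,390) with its perforations open. The canister and bishop are where they were. Handing in.

```bash
python3 -c "
from cell import sign_off
print(sign_off())"
```

```text
the job is handed in; nothing more can be done
None
```

The vent lid is seated level on the canister with its holes open, and the job was handed in at about 14 s with the cap still gripped, at rest, about 14 cm above the lid.

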